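Press the blade cover home in the vegetable slicer

ROBOT

A 6-joint arm with a two-finger parallel gripper is mounted at the origin on the work surface. World frame = base frame: x ahead of the robot, y to its left, z up, the work surface at z = 0. Lengths are in mm, angles in degrees, forces in N, time in s.
With the tool pointing down it reaches from about 350 to 850 mm from the base axis. Payload 8.1 kg.
Tool frame: the origin (TCP) lies between the finger pads; the fingertips stand 11 mm ahead of it and the grasp point (between the pads) lies 8 mm behind it; z points along the fingers, y is the line along which they close (so a half turn about z gives the same grasp; the last joint's range is limited). The gripper opens to 85 mm and grips with 20 to 120 N. Pads are 22 mm wide; open, the fingers measure 114 mm over their backs; the gripper's body (76 mm by 85 mm) begins 54 mm behind the grasp point. The pads swing forward as they close: fully open they stand 13 mm farther back than shut.
Start: joints at [-75.367, 7.471, 85.268, -0, 87.261, -4.893], TCP at [200.565, -565.49, 242.292] pointing down, gripper open.
Joint ranges: [-169.43, 169.43], [-51.17, 129.36], [1.28, 143.12], [-76.62, 256.62], [0, 156.53], [-152.29, 152.29]. Speed limits (degrees/s): [136.94, 136.94, 159.86, 180, 180, 180].

INTERFACE

Orientations are given as [roll, pitch, yaw] about the fixed x, y, z axes, in that order (R = Rz(yaw) Ry(pitch) Rx(roll)).
In Python, from bench import r, snapshot, get_calibration gives the robot as it stands.
- The arm moves only by the tool step_arm, never from a script. Its argument "rows" is a list of rows, each a list of 2 entries, a list of its own where there are three numbers: the shift along the tool's x, y, z in mm, then the turn about the tool's z in degrees. In form: [[[tx, ty, tz], yaw], ...]. A call has 1 to 12 rows; each row is the pose to reach, as a shift and turn from the pose commanded when the call began, along the tool's axes at that moment; what a row does not reach only later rows make up. A row lasts 1/10 s, in which the tool goes at most 50 mm and 8.59 degrees, less where a joint would pass 70% of its speed; a pose out of reach is approached as far as the arm can. A call with a gripper value outside its range is refused whole. "fingers" is the opening, from 0 (shut) to 1 (fully open), set as the call begins (left out, the last holds). The fingers move at their own pace and stop on an object; "squeeze" is the grip in N (left out, the last holds). Time passes only in rows, so rows that repeat a pose let the fingers close. It gives the time, the measured TCP pose, the force, the opening and the grip force at its end, in the units of the state.
- r.sense(): the state, without advancing time (a new reading comes with each control period).
- snapshot(name): name is "scene" or "top" or "wrist"; returns the picture (384x512x3 uint8, blue, green, red); there is no depth.
- get_calibration(name): a dict with "fovy" (degrees; the focal length in pixels is half the picture's height over the tangent of half this angle, whatever the lens; pixels are square), "cx", "cy" (the principal point, pixels), "eye" and "orientation" of the camera in the world. Camera axes: x right, y up, looking along -z (the intrinsics and any distortion apply to the point x, -y, -z); pixel columns grow to the right and rows downward; lengths in mm; the calibration is good to about 2 mm. A picture is of the moment at which its call begins: read the wrist's pose just before it. get_calibration takes no time and is no camera call; for the wrist camera it gives the pose at the moment of the call.
- r.hand_in(): hands the job in; it is judged then, once.
The state is a dict: "time": time; "joint_pos": joint angles; "qd": joint speeds; "joint_efforts": joint torques, N m; "tool_pos": TCP position; "tcp_rot": TCP orientation; "ft_force": force on the tool from outside, world axes, zero at the start; "wrist_torque": the same for the moment, N m; "finger_gap": finger opening in mm; "grip_force": force on a finger pad.
Only numpy, scipy, OpenCV 4.12 (cv2) and the standard library are available. Lean on these libraries where they do the work, as an engineer would, in place of code of your own. Each camera call takes 0.05 s, during which the arm holds its last target. There are 200 camera calls.

TASK

The vegetable slicer on the steel counter has been washed and its opening needs closing: take the rectangular blade cover that matches the opening (not the longer one, not the round one), set it in the opening and press it down until its plate is fully home and flush with the slicer's deck, then let go of it. Leave the long cover and the round cover lying where they are.

Things in the scene. Friction and masses are not known exactly. Their poses are not given: they have to be found in the camera images.
- cover_grip (a point): Centre of the grip bar of the matching cover: loose, 150 g, lying plate down. Rectangular grey plastic plate 92 (x) x 62 (y) mm, 24 thick (lowest 6 mm are 4 mm narrower all round), with an upright black bar mid-top, 46 long (x), 18 wide (y), 44 tall. The point is 22 mm above the plate's top, 22 below the bar's top, 46 above the underside. z up.
- recess (a point): Mouth centre, at deck level, of the opening in a fixed white slicer block 260 (x) x 130, 60 mm tall. Recess 100 (x) x 70 (y), 24 deep, rim bevelled 6 mm; cover fits either way round, 4 mm play each side. A pad on its floor, held by friction, keeps the cover 10 mm proud until pushed straight down with 6 to 8 N; it then stays down, plate level with the deck (bar centre 22 mm above this point).
- long_cover_grip (a point): A cover for another machine, loose, same grey plastic and same black grip bar, its plate 135 x 62 mm and 24 mm thick: too long for the opening. The point is the centre of its grip bar, 46 mm above its underside; x along the bar. To be left alone.
- round_cover_grip (a point): A cover for another machine, loose, same grey plastic and same black grip bar, its plate round, 92 mm in diameter and 24 mm thick: too wide for the opening. The point is the centre of its grip bar, 46 mm above its underside; x along the bar. To be left alone.
Mind the look-alikes: they are no part of the job. What is shaped like the part that bears cover_grip but purple is not meant.

How it is judged (in metres and radians):
At the end, for the whole second after the job is handed in: The matching cover sits in the slicer's recess, either way round, its plate's top face flush with the deck (within 3.5 mm above, 4 mm below), centred within 10 mm, level within 5 degrees and in line with the opening within 10 degrees (z of cover_grip in the frame of recess between 0.018 and 0.0255 m and horizontal distance between cover_grip and recess below 0.01 m and angle between cover_grip's own z axis and vertical below 0.09 rad and angle between the x axis of cover_grip and the x axis of recess, either way round below 0.18 rad); the robot touches nothing.
It fails at once if the long cover is moved by more than 40 mm (distance of long_cover_grip from where it was at the start of the episode above 0.04 m).
It fails at once if the round cover is moved by more than 40 mm (distance of round_cover_grip from where it was at the start of the episode above 0.04 m).
It also fails if it takes over 48 s, if anything falls off the work surface, if the arm or the gripper's body presses on something with over 40 N, if the wrist force passes 120 N, or if a joint passes its speed limit or range.

## Working session

There is one attempt and no reset: what is moved stays moved. The work goes in short steps, Python scripts to look and compute and a tool call to move; the robot and the scene stay as the last step left them, time stands still between calls to the robot, and variables do not carry over. Pictures are saved under pics/ and viewed, at most 10 in all, crops included, and the job is handed in when it is done.

Besides the shell and the picture viewer there is one more tool, called in YAML: its name, and indented under it one key for each argument. step_arm: Moves the arm, as the interface text tells. Its arguments: {"type":"object","properties":{"rows":{"type":"array"},"fingers":{"type":"number"},"squeeze":{"type":"number"}},"required":["rows"]}

```bash
mkdir -p pics; ls
python3 - <<'E'
from bench import r, snapshot, get_calibration
import cv2
for n in("scene","top"):
    c=get_calibration(n); print(n,c)
    cv2.imwrite(f"pics/{n}0.png",snapshot(n))
print(get_calibration("wrist"))
s=r.sense(); print(s)
E
```

```text
pics
scene {'fovy': 54.16940167174002, 'cx': 253.70703462911004, 'cy': 195.06561211210004, 'eye': array([907.02559541, 613.86955664, 605.05004897]), 'orientation': array([ 54.97156166,  -0.25555536, 146.89692188])}
top {'fovy': 51.58130568793999, 'cx': 251.52814887585404, 'cy': 194.49301544405688, 'eye': array([411.46312141,  18.94070381, 856.97236542]), 'orientation': array([  5.13656564,  -0.55249372, -89.31398149])}
{'fovy': 58.284126338349004, 'cx': 253.48015084398378, 'cy': 191.15367053722647, 'eye': array([ 263.28267533, -542.69153182,  372.81479884]), 'orientation': array([-15.09194404,   0.0790706 , -70.50535375])}
{'time': 0.1, 'joint_pos': array([-7.53688313e+01,  7.51217518e+00,  8.53243211e+01, -1.78221947e-07,
        8.72605201e+01, -4.89241205e+00]), 'qd': array([-0.08912208, -0.02978172, -0.19284371, -0.03032244,  0.00979146,
        0.03908343]), 'joint_efforts': array([ 1.82968379e-03, -5.70949030e+01, -5.01944232e+01, -7.68075029e-05,
        8.12478655e-03,  6.30315640e-05]), 'tool_pos': array([ 200.42258694, -565.02638953,  241.32248938]), 'tcp_rot': array([-1.79903337e+02, -8.27386037e-03,  1.95235737e+01]), 'ft_force': array([-0.28694765, -0.12354988, -0.15331045]), 'wrist_torque': array([ 0.01207555, -0.02959717,  0.01630157]), 'grip_force': 0.0, 'finger_gap': 85.31607087090106}
```

View pics/top0.png

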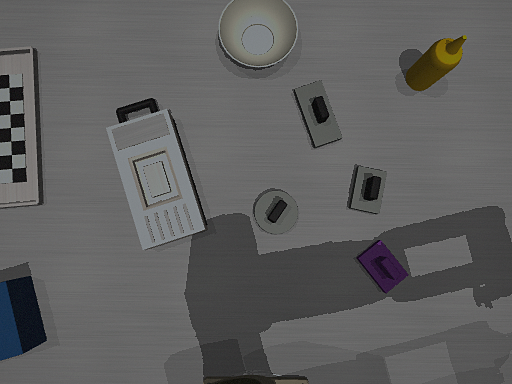

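View pics/scene0.png

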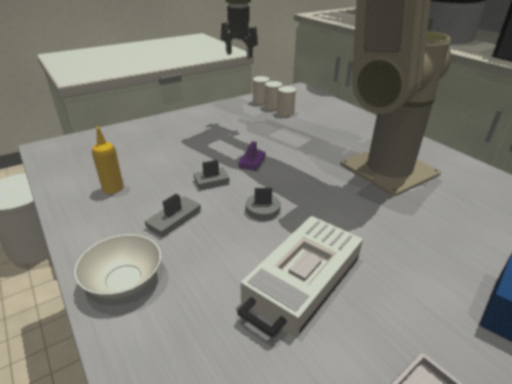

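The top view shows the matching cover at about (367,189), with its bar at (371,187). The long cover is at (317,113), the round one at (276,211), the purple decoy at (382,266), and the slicer opening at (157,180).

```bash
cat > h.py <<'E'
import numpy as np, cv2
from scipy.spatial.transform import Rotation as Ro
from bench import r, snapshot, get_calibration
def cast(cal,px,z):
    px=np.atleast_2d(px).astype(float); f=192/np.tan(np.radians(cal["fovy"]/2))
    d=np.c_[(px[:,0]-cal["cx"])/f,-(px[:,1]-cal["cy"])/f,-np.ones(len(px))]
    d=Ro.from_euler("xyz",cal["orientation"],degrees=True).apply(d); e=np.array(cal["eye"])
    return e+d*((z-e[2])/d[:,2])[:,None]
def rect(cal,px,z):
    p=cast(cal,px,z)[:,:2].astype(np.float32); (c,s,a)=cv2.minAreaRect(p)
    if s[0]<s[1]: a+=90; s=s[::-1]
    return np.round(c,1),np.round(s,1),round((a+90)%180-90,1)   # centre, long/short, angle of long side
def delta(target,yaw):
    """shift in tool axes and turn to reach TCP target [x,y,z], yaw (deg, mod 180) pointing down"""
    s=r.sense(); R=Ro.from_euler("xyz",s["tcp_rot"],degrees=True)
    t=R.inv().apply(np.array(target)-s["tool_pos"]); dy=(yaw-s["tcp_rot"][2]+90)%180-90
    return np.round(t,1),round(-dy,1)   # tool z is down: turn about it is opposite to world yaw
E
python3 - <<'E'
from h import *
c=get_calibration("top"); im=cv2.imread("pics/top0.png"); 
g=cv2.cvtColor(im,cv2.COLOR_BGR2GRAY)
def blob(m,pt=None,z=0):
    cs,_=cv2.findContours(m.astype(np.uint8),0,cv2.CHAIN_APPROX_NONE)
    for k in sorted(cs,key=cv2.contourArea)[::-1]:
        if cv2.contourArea(k)>40 and (pt is None or cv2.pointPolygonTest(k,pt,True)>-6): return print(rect(c,k[:,0],z),cv2.contourArea(k))
print("hand plate",rect(c,[(357,165),(387,169),(380,213),(348,208)],18))
m=np.zeros_like(g);m[170:208,355:385]=1
blob((g<50)&(m>0),(371,187),60)
print("hand recess",rect(c,[(132,155),(168,151),(182,200),(145,208)],60))
m[:]=0;m[95:260,100:215]=1
blob((g>120)&(m>0),None,60)
print(g[187,340:400]); print(g[180,120:200])
E
```

```text
hand plate (array([ 503.2, -235.2]), array([98. , 68.5]), -10.0)
(array([ 500.4, -227.7]), array([51.5, 35.2]), -12.2) 358.0
hand recess (array([515.4, 203.4]), array([114.8,  75.4]), 15.7)
(array([514.8, 208.7]), array([259.8, 129.9]), 18.8) 8001.5
[105 102 104 105 104 105 102 106 109  99  48  53  50  24  42 104  93  92
  92  92  94 100  40  41  50  15  14  15  12  12   9  18  36  33  25  31
  31  33  25  29  97  93  90  90  72 108 107 106 103 103 103 104 104 103
 103 104 104 105 103 101]
[101 119 135 135 134 133 135 133 133 132 133 132 134 135 126 113 117 134
  31  32 115 138 136 134 134 135 137 132 132 130 129 133 132 131 131 130
 133 133 132 133 131 128 132 132 134 137 144  27 145 139 135 134 135 136
 123 112 112 132 134 134 134 134 134 133 136 132 134 135 141  90  43  39
  11  24 109 102 100 101 101  99]
```

```bash
python3 -c "
from h import *
print(delta([502,-233,230],-10))"
```

```text
(array([ 395.2, -212.1,   11.7]), np.float64(29.5))
```

step_arm:
  rows:
    - [[44,-23,1],3.3]
    - [[88,-47,2],6.6]
    - [[132,-71,4],9.8]
    - [[176,-94,5],13]
    - [[220,-118,6],16.4]
    - [[264,-141,8],19.7]
    - [[308,-165,9],23]
    - [[352,-189,10],26.2]
    - [[395,-212,11.7],29.5]
    - [[395,-212,11.7],29.5]
    - [[395,-212,11.7],29.5]
    - [[395,-212,11.7],29.5]

```text
time: 1.3
tool_pos: [501.4, -234.1, 230.2]
tcp_rot: [180.0, 0.0, -10.0]
ft_force: [-0.8, -1.3, 0.5]
finger_gap: 85.4
grip_force: 0.0
```

Run:
```python
from h import *
import json
c=get_calibration("wrist"); s=r.sense(); im=snapshot("wrist"); cv2.imwrite("pics/w1.png",im)
json.dump({k:np.array(v).tolist() for k,v in c.items()},open("w1.json","w"))
print(s["time"],s["tool_pos"],s["tcp_rot"],s["ft_force"],c)
```

```text
1.3 [ 501.41306449 -234.14117572  230.24017748] [ 1.79990737e+02  4.94910017e-02 -9.96713011e+00] [-0.76882004 -1.28338068  0.49111358] {'fovy': 58.284126338349004, 'cx': 253.48015084398378, 'cy': 191.15367053722647, 'eye': array([ 567.1146677 , -245.09264679,  361.64310245]), 'orientation': array([-1.51485062e+01, -5.15475748e-04, -9.99983964e+01])}
```

View pics/w1.png

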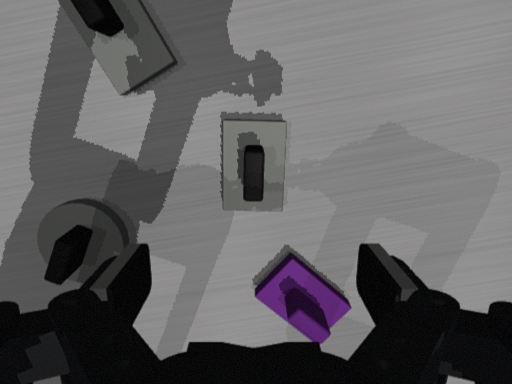

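The matching cover's plate has corners near (223,120), (286,121), (282,211) and (222,209). Its bar spans about (244–265, 146–201), and the purple decoy sits below it in the image.

Run:
```python
from h import *
import json
c=json.load(open("w1.json")); im=cv2.imread("pics/w1.png"); g=cv2.cvtColor(im,cv2.COLOR_BGR2GRAY)
print("hand",rect(c,[(223,120),(286,121),(282,211),(222,209)],24), cast(c,[(223,120),(286,121),(282,211),(222,209)],24).round(1).tolist())
print(g[200,212:300]); print(g[112:220,228]); print(g[140:215,254])
print("bar top",cast(c,[(254,147),(254,201)],68).round(1),cast(c,[(254,201)],24).round(1))
```

```text
hand (array([ 501.8, -233. ]), array([91.2, 61.9]), -11.2) [[552.0, -212.7, 24.0], [540.6, -272.2, 24.0], [451.1, -254.5, 24.0], [464.0, -194.0, 24.0]]
[123 122 123 122 122 120 120 119 119 115  76  80 102 100 101 101  99  99
 100  99  99 100 101 100 100 101 100 100 101  99 103  99  68  49  31  29
  31  21  22  23  23  22  22  24  20  25  23  27  28  44  77 103 102 103
 102 103 102 104 104 102 102 102 101 101 102 101 102 102 102 102  92 111
 128 128 128 136 138 140 139 139 140 138 137 138 137 138 136 136]
[127  96  88  85  87  86  74  50  79 113 121 120 121 120 121 120 121 120
 121 121 122 120 119 120 120 120 120 120 119 119 121 121 120 121 121 119
 119 119 120 120 119 120 120 119 119 121 119 118 118 120 120 120 119 119
 117 117 118 118 119 118 118 118 117 118 117 118 119 113 102 101 102 101
 102 101 100 101 101 100 101 100 100 100 100 101 100  99  98 100  99  99
 100 100  99 100 101 100 101  98 108 122 123 121 123 121 122 124 128 129]
[ 74  74  75  74  62  23   8   0   3   8   5  12  15  23  30  32  34  33
  33  34  34  33  31  33  34  32  32  33  35  35  33  31  29  31  31  33
  31  31  32  27  29  32  29  32  28  24  20  21  23  22  25  19  24  23
  20  22  26  22  23  21  22  66 100 103 102 101 108 118 118 117 120 130
 138 142 146]
bar top [[ 527.2 -238.5   68. ]
 [ 479.8 -230.2   68. ]] [[ 466.7 -227.9   24. ]]
```

step_arm:
  rows:
    - [[0.5,-0.7,40],1.2]
    - [[0.5,-0.7,80],1.2]
    - [[0.5,-0.7,120],1.2]
    - [[0.5,-0.7,150],1.2]
    - [[0.5,-0.7,170],1.2]
    - [[0.5,-0.7,184],1.2]
    - [[0.5,-0.7,186],1.2]
    - [[0.5,-0.7,186],1.2]

```text
time: 2.15
tool_pos: [502.5, -233.8, 45.1]
tcp_rot: [180.0, -0.0, -11.2]
ft_force: [0.4, 0.7, 0.8]
finger_gap: 85.5
grip_force: 0.0
```

step_arm:
  rows:
    - [[0,0,0],0]
    - [[0,0,0],0]
    - [[0,0,0],0]
    - [[0,0,0],0]
    - [[0,0,0],0]
    - [[0,0,0],0]
    - [[0,0,0],0]
    - [[0,0,0],0]
  fingers: 0
  squeeze: 50

```text
time: 2.95
tool_pos: [502.9, -233.2, 44.9]
tcp_rot: [180.0, -0.0, -11.2]
ft_force: [0.1, 0.3, 4.8]
finger_gap: 17.4
grip_force: 55.2
```

step_arm:
  rows:
    - [[0,0,-10],0]
    - [[0,0,-30],0]
    - [[0,0,-65],0]
    - [[0,0,-105],0]
    - [[0,0,-145],0]
    - [[0,0,-185],0]
    - [[0,0,-200],0]
    - [[0,0,-205],0]

```text
time: 3.75
tool_pos: [503.4, -233.5, 252.0]
tcp_rot: [179.9, -0.2, -11.2]
ft_force: [0.3, -0.3, -1.8]
finger_gap: 17.0
grip_force: 54.4
```

step_arm:
  rows:
    - [[-7,-20,0],-1]
    - [[-22,-59,0],-4]
    - [[-37,-98,0],-7]
    - [[-51,-137,0],-10]
    - [[-66,-176,0],-13]
    - [[-80,-215,0],-16]
    - [[-95,-254,0],-19]
    - [[-109,-293,0],-22]
    - [[-124,-332,0],-25]
    - [[-136,-365,0],-28]
    - [[-143,-384,0],-30]
    - [[-145,-390,0],-30]

```text
time: 4.95
tool_pos: [434.2, 179.3, 247.1]
tcp_rot: [-180.0, 0.2, 19.0]
ft_force: [0.8, -0.7, -2.3]
finger_gap: 17.2
grip_force: 54.5
```

step_arm:
  rows:
    - [[0,0,0],0]
    - [[0,0,0],0]
    - [[0,0,0],0]

```text
time: 5.25
tool_pos: [436.0, 176.6, 249.1]
tcp_rot: [180.0, 0.0, 18.7]
ft_force: [0.5, 0.2, -1.6]
finger_gap: 17.7
grip_force: 54.5
```

Run:
```python
from h import *
import json
c=get_calibration("wrist"); s=r.sense(); im=snapshot("wrist"); cv2.imwrite("pics/w2.png",im)
json.dump({k:np.array(v).tolist() for k,v in c.items()},open("w2.json","w"))
print(s["time"],s["tool_pos"],s["tcp_rot"],s["ft_force"],s["finger_gap"],c)
```

```text
5.25 [436.03375728 176.55861242 249.10658323] [1.79982614e+02 4.79498851e-02 1.87220908e+01] [ 0.54608041  0.15308083 -1.59273814] 17.691315136734925 {'fovy': 58.284126338349004, 'cx': 253.48015084398378, 'cy': 191.15367053722647, 'eye': array([499.20355396, 198.3086905 , 380.49142059]), 'orientation': array([-1.51505046e+01, -3.23876757e-02, -7.13088903e+01])}
```

View pics/w2.png

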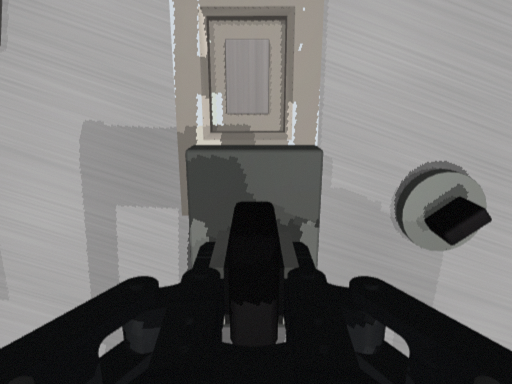

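The recess rim shows an inner edge of about (209–286, 18–132) and an outer bevel of about (202–293, 10–140). The held plate's front edge runs along y≈147, x 187–322.

Run:
```python
from h import *
import json
c=json.load(open("w2.json")); im=cv2.imread("pics/w2.png"); g=cv2.cvtColor(im,cv2.COLOR_BGR2GRAY)
print("inner",rect(c,[(209,18),(286,18),(286,132),(209,132)],54))
print("plate front corners",cast(c,[(187,147),(322,147),(187,250),(318,250)],228).round(1).tolist())
cv2.imwrite("pics/c2.png",cv2.resize(im[0:160,165:335],None,fx=4,fy=3.7,interpolation=cv2.INTER_CUBIC))
print(g[60,165:335]);print(g[0:150,247])
```

```text
inner (array([514.4, 209.2]), array([97.6, 72.3]), 18.7)
plate front corners [[469.9, 219.4, 228.0], [489.1, 162.7, 228.0], [422.1, 205.9, 228.0], [442.3, 146.2, 228.0]]
[168 167 165 167 163 164 163 180 208 155 145 147 148 149 147 148 146 148
 148 147 150 149 148 148 149 148 148 148 148 148 150 149 149 151 148 126
 123 120 121 119 121 120 111  71  75 115 128 131 128 130 148 150 150 151
 152 151 151 150 139 117  97 138 143 141 140 139 142 141 142 144 143 142
 140 140 142 141 141 141 141 142 142 142 142 141 145 147 144 145 144 141
 140 138 139 139 141 143 141 142 147 148 149 146 143 125 113 144 147 152
 153 152 153 153 153 152 153 153 140 115 115 103  71  97 119 119 117 119
 119 116 121 150 151 149 150 151 150 151 150 152 152 151 150 151 151 151
 151 151 150 151 151 151 151 150 150 151 150 150 154 154 151 151 154 162
 164 165 168 171 170 171 174 174]
[150 151 150 149 150 147 134 117 116 119 119 120 119 117 117 105  76  63
  65  72 102 131 134 133 140 152 154 152 152 150 151 152 152 151 152 152
 152 150 143 134 144 143 142 143 143 141 143 141 141 143 142 141 142 143
 144 143 143 143 142 142 142 142 141 141 141 142 141 142 141 141 142 142
 141 141 141 141 141 142 141 142 141 140 141 140 140 140 142 141 141 141
 139 140 141 141 140 139 141 141 140 139 139 139 140 140 140 138 139 139
 137 140 139 138 135 112 106 139 151 150 152 149 150 151 151 151 138 117
 113 112 114 112 104  84  85 102 108 108 108 107 107 109 112 113 114 114
  99  59  42  42  44  51]
```

View pics/c2.png

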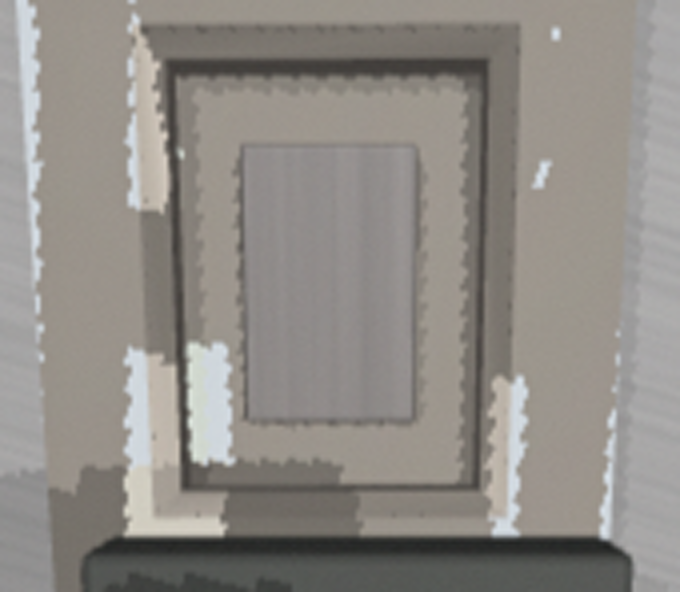

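Run:
```python
from h import *
import json
c=json.load(open("w2.json"))
a=rect(c,[(199.5,6.3),(295,6.2),(292,139.7),(203,139.7)],60); print("outer",a)
b=rect(c,[(207,15.5),(287,15.5),(284.5,132),(210.5,132)],54); print("inner",b)
s=r.sense(); print(delta([*a[0],150],a[2]),delta([*b[0],150],b[2]),s["tool_pos"])
```

```text
outer (array([515.1, 209.3]), array([111.9,  82.5]), 18.7)
inner (array([515.4, 209.5]), array([99.5, 69.5]), 18.7)
(array([85.4, -5.6, 99.3]), np.float64(0.0)) (array([85.7, -5.7, 99.3]), np.float64(0.0)) [436.10971002 176.59530725 249.30495838]
```

step_arm:
  rows:
    - [[35,-2,10],0]
    - [[70,-5,30],0]
    - [[85.6,-5.7,60],0]
    - [[85.6,-5.7,90],0]
    - [[85.6,-5.7,115],0]
    - [[85.6,-5.7,124],0]
    - [[85.6,-5.7,124],0]
    - [[85.6,-5.7,124],0]

```text
time: 6.1
tool_pos: [516.0, 210.5, 127.0]
tcp_rot: [180.0, -0.1, 18.8]
ft_force: [0.7, 0.4, -0.6]
finger_gap: 17.3
grip_force: 54.4
```

Run:
```python
from h import *
s=r.sense(); print(s["time"],s["tool_pos"],s["tcp_rot"],s["ft_force"],delta([515.3,209.4,93],18.7))
```

```text
6.1 [515.96426295 210.48997019 127.02567795] [ 1.79995008e+02 -9.85380995e-02  1.87866412e+01] [ 0.72240572  0.38107977 -0.63566303] (array([-1. ,  0.8, 34. ]), np.float64(0.1))
```

step_arm:
  rows:
    - [[-0.8,0.6,6],0]
    - [[-0.8,0.6,12],0]
    - [[-0.8,0.6,18],0]
    - [[-0.8,0.6,23],0]
    - [[-0.8,0.6,28],0]
    - [[-0.8,0.6,31],0]
    - [[-0.8,0.6,33],0]
    - [[-0.8,0.6,33],0]

```text
time: 6.9
tool_pos: [514.4, 209.8, 92.2]
tcp_rot: [-180.0, 0.0, 18.8]
ft_force: [0.3, 0.4, -1.1]
finger_gap: 17.1
grip_force: 54.4
```

No contact force and well below the rim, so it is in the mouth. Now I'll press.

step_arm:
  rows:
    - [[0,0,2],0]
    - [[0,0,4],0]
    - [[0,0,6],0]
    - [[0,0,8],0]
    - [[0,0,10],0]
    - [[0,0,11],0]
    - [[0,0,11],0]
    - [[0,0,11],0]

```text
time: 7.7
tool_pos: [514.9, 210.0, 82.0]
tcp_rot: [180.0, -0.1, 18.8]
ft_force: [-1.2, -0.3, 3.9]
finger_gap: 17.4
grip_force: 55.4
```

step_arm:
  rows:
    - [[0,0,0.5],0]
    - [[0,0,1],0]
    - [[0,0,1.5],0]
    - [[0,0,2],0]
    - [[0,0,2],0]
    - [[0,0,2],0]

```text
time: 8.3
tool_pos: [515.0, 209.9, 80.9]
tcp_rot: [180.0, -0.1, 18.8]
ft_force: [-3.7, -2.1, 13.3]
finger_gap: 17.6
grip_force: 56.7
```

step_arm:
  rows:
    - [[0,0,0],0]
    - [[0,0,0],0]
    - [[0,0,0],0]
    - [[0,0,0],0]
    - [[0,0,0],0]
    - [[0,0,0],0]
    - [[0,0,0],0]
    - [[0,0,0],0]
  fingers: 1

```text
time: 9.1
tool_pos: [514.5, 209.8, 79.6]
tcp_rot: [-180.0, 0.0, 18.8]
ft_force: [-0.1, 0.7, 0.3]
finger_gap: 85.5
grip_force: 0.0
```

step_arm:
  rows:
    - [[0,0,-10],0]
    - [[0,0,-30],0]
    - [[0,0,-60],0]
    - [[0,0,-100],0]
    - [[0,0,-140],0]
    - [[0,0,-165],0]
    - [[0,0,-165],0]
    - [[0,0,-165],0]
    - [[0,0,-165],0]

```text
time: 10.0
tool_pos: [513.9, 209.6, 243.4]
tcp_rot: [-180.0, 0.1, 18.8]
ft_force: [0.7, 0.2, -0.2]
finger_gap: 85.8
grip_force: 0.0
```

Run:
```python
from h import *
import json
c=get_calibration("wrist"); s=r.sense(); im=snapshot("wrist"); cv2.imwrite("pics/w3.png",im)
json.dump({k:np.array(v).tolist() for k,v in c.items()},open("w3.json","w"))
print(s["time"],s["tool_pos"],s["ft_force"],s["finger_gap"])
```

```text
10.0 [513.88276573 209.6384496  243.43186306] [ 0.73250628  0.24778135 -0.20721193] 85.76824864963835
```

View pics/w3.png

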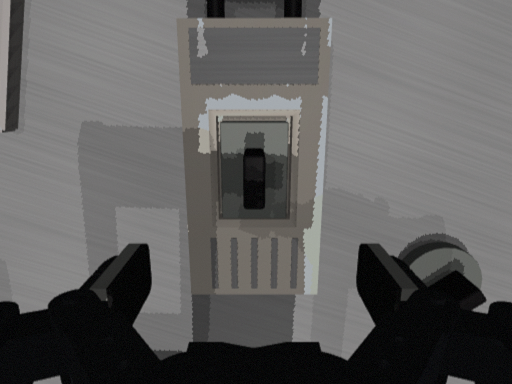

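The cover sits in the recess with the bar upright. Its plate spans about (219–289, 121–219) and is in line with the rim. I'll check its height from the apparent size.

Run:
```python
from h import *
import json
c=json.load(open("w3.json")); im=cv2.imread("pics/w3.png"); g=cv2.cvtColor(im,cv2.COLOR_BGR2GRAY)
print(g[200,205:305]); print(g[105:235,232])
for z in(60,70): print(z,rect(c,[(219.5,121.5),(288.5,121.5),(288.5,218.5),(219.5,218.5)],z))
cv2.imwrite("pics/c3.png",cv2.resize(im[90:235,190:320],None,fx=4,fy=4,interpolation=cv2.INTER_CUBIC))
top=snapshot("scene"); cv2.imwrite("pics/s3.png",cv2.resize(top[210:340,230:370],None,fx=4,fy=4,interpolation=cv2.INTER_CUBIC))
```

```text
[ 89  89  89  88  88  88  83  75  78  77  76  75  73  61  57  67  71  58
  64  63  64  64  64  64  65  63  66  64  63  66  65  66  64  65  64  65
  66  64  35   5   3   5   3   6   9   5   7   4   9   5  12   8  11   8
  10   9  12   9   6  10  44  56  57  55  58  57  56  57  57  57  61  66
  65  64  63  65  66  64  66  63  59  58  72  60  54  89 100  98  97  94
  91  89 109 116 116 116 115 115 114 116]
[168 169 169 168 158 149 157 162 162 162 147 114 101 109 118 100  57  69
 102 113 114 114 114 114 114 114 114 113 113 113 113 114 112 113 112 114
 113 113 112 113 112 112 113 113 112 113 113  97  68  65  68  70  65  63
  49  49  51  49  50  49  51  49  50  52  50  51  49  51  49  50  51  49
  51  51  51  48  48  48  51  49  48  48  50  48  47  49  50  54  64  65
  65  63  66  64  66  64  66  65  65  64  64  64  65  62  64  62  65  64
  64  62  64  63  61  61  84 100 102 104 102 105 104 104 107 112 112 112
 113 112 113 113]
60 (array([514. , 209.4]), array([92.3, 66.8]), 18.8)
70 (array([516. , 210.1]), array([89.3, 64.7]), 18.8)
```

View pics/s3.png

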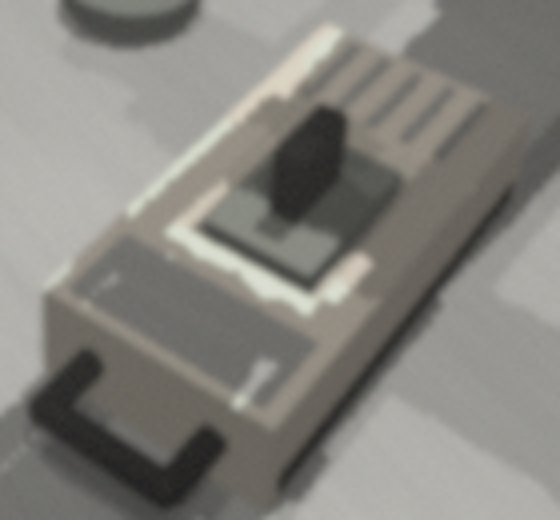

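The cover looks flush and centred in the scene view, and the arm stopped at the predicted height (TCP z 80.9) with force rising. Handing in.

```bash
python3 -c "
from bench import r
print(r.hand_in())"
```

```text
the job is handed in; nothing more can be done
None
```

I set the matching cover in the slicer's recess, pressed it home until it looked flush, let go of it and handed the job in at about 10 s; no verdict was returned, and the long and round covers were left alone.

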